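Switch on the 3D-pen drawing station

TASK

Get the drawing station going with light fingertip presses: push in the switch button on the fume extractor (the box with the round grille) first, then the one on the flat light pad, and last the one on the 3D pen in its cradle, each until it is in. Press gently, do not pick up or shift the three devices, leave everything else on the table where it is, and finish with the hand clear.

Things in the scene. Friction and masses are not known exactly. Their poses are not given: they have to be found in the camera images.
- extractor: fume extractor, a white flat box 160 x 120 x 45 mm high, about 0.7 kg, loose on the table, with a round black wire-covered air grille 104 mm across on top. Origin at the centre of its underside, z up, its long side along x; the switch stands on the top 58 mm from the centre towards -x, on the centre line
- extractor_switch (a joint): the fume extractor's switch: round grey push button 20 mm across, set in a thin black ring. Joint value is how far it is pressed, in m: 0 = off, standing 12 mm proud; 0.010 = fully in, still 2 mm proud. It begins to move at about 3 N, takes about 5.5 N to go fully in, and stays where it is left, so it need not be held. Switched on from 0.004. It may start up to 0.0005 in.
- extractor_switch_top (a point): centre of the button's top face; it goes down with the button, 57 mm above the table when off
- lightpad: tracing light pad, a thin white panel 210 x 150 x 12 mm, about 0.6 kg, loose on the table, with a pale blank drawing area; a red flower ornament lies on that area. Origin at the centre of its underside, z up, long side along x; the switch stands on its rim 82 mm from the centre towards -x, on the centre line
- lightpad_switch (a joint): the light pad's switch: round grey push button 20 mm across, set in a thin black ring. Joint value is how far it is pressed, in m: 0 = off, standing 12 mm proud; 0.010 = fully in, still 2 mm proud. It begins to move at about 3 N, takes about 5.5 N to go fully in, and stays where it is left, so it need not be held. Switched on from 0.004. It may start up to 0.0005 in.
- lightpad_switch_top (a point): centre of the button's top face; it goes down with the button, 24 mm above the table when off
- pendock: 3D drawing pen fixed on its white cradle, about 0.3 kg together, loose on the table: cradle foot 120 x 75 x 12 mm, the pen a teal barrel 33 mm thick and 195 mm long lying level with its axis 45 mm above the table, black nozzle towards +x. Origin at the centre of the cradle's underside, z up, x along the pen; the switch stands on a small white block 44 x 26 mm on top of the barrel, 15 mm from the centre towards -x
- pen_switch (a joint): the 3D pen's switch: round grey push button 20 mm across, set in a thin black ring. Joint value is how far it is pressed, in m: 0 = off, standing 12 mm proud; 0.010 = fully in, still 2 mm proud. It begins to move at about 3 N, takes about 5.5 N to go fully in, and stays where it is left, so it need not be held. Switched on from 0.004. It may start up to 0.0005 in.
- pen_switch_top (a point): centre of the button's top face; it goes down with the button, 76 mm above the table when off
- flower: bystander: red and gold flower ornament, 70 mm across, 7 mm thick, loose on the light pad's drawing area; origin at the centre of its underside
- stand_a: bystander: white round pen stand, foot 84 mm across, hollow neck 34 mm across, 42 mm high, loose; origin at the centre of its underside
- stand_b: bystander: a second pen stand like stand_a
- glue: bystander: glue stick, 28 mm across, 84 mm high, standing loose; origin at the centre of its underside
- paintjar: bystander: small dark red jar with black cap, 34 mm across, 50 mm high, standing loose; origin at the centre of its underside
- spool: bystander: filament spool lying flat, 90 mm across, 28 mm high, loose; origin at the centre of its underside
- sparepen: bystander: spare ivory square-bodied pen with black nozzle and no cradle, 155 x 26 x 24 mm, lying loose; origin under the centre of its barrel, x towards the nozzle
Things that resemble listed ones, but are neither listed nor needed, are in the scene too. What is shaped like the extractor but purple is not meant.

How it is judged:
By the outcome, as a careful person would: the job done as asked, in the order asked, and still so for the second after the job is handed in, with the robot touching nothing.
It also fails if it takes over 54 s, if anything falls off the work surface, if the arm or the gripper's body presses on something with over 40 N, if the wrist force passes 120 N, or if a joint passes its speed limit or range.

ROBOT

A 7-joint arm with a two-finger parallel gripper is mounted at the origin on the work surface. World frame = base frame: x ahead of the robot, y to its left, z up, the work surface at z = 0. Lengths are in m, angles in rad, forces in N, time in s.
With the tool pointing down it reaches from about 0.425 to 0.875 m from the base axis. Payload 8.4 kg.
Tool frame: the origin (TCP) lies midway between the tips of the shut fingers; the grasp point (between the pads) lies 19 mm behind it; z points along the fingers, x is the direction in which the jaws open and shut, and the axes are right-handed (so a half turn about z gives the same grasp; the last joint's range is limited). The gripper opens to 87 mm and grips with 3 to 60 N. Pads are 19 mm wide; open, the fingers measure 117 mm over their backs; the gripper's body (75 mm by 190 mm) begins 51 mm behind the grasp point.
Start: joints at [1.097, 0.333, 0.04, 1.465, -0.013, 1.343, -0.059], TCP at [0.238, -0.605, 0.223] pointing down, gripper open.
Joint ranges: [-2.58, 2.58], [-0.38, 2.09], [-1.3, 1.39], [0.25, 2.4], [-1.5, 4.64], [0.08, 2.09], [-2.65, 2.65]. Speed limits (rad/s): [2.22, 2.22, 2.79, 2.79, 3.14, 3.14, 3.14].

INTERFACE

Orientations are given as a 3x3 rotation matrix whose columns are the frame's x, y, z axes.
In Python, from plant import bot, vision, spotter gives the robot as it stands. The module is installed in compiled form; this text tells all that it offers.
- The arm moves only by the tool carry_out, never from a script. Its argument "commands" is a list of rows, each a list of 2 entries, a list of its own where there are three numbers: the shift along the world's x, y, z in cm, then the turn about the world's z in degrees. In form: [[[x, y, z], twist], ...]. A call has 1 to 5 rows; each row is the pose to reach, as a shift and turn from the pose commanded when the call began; what a row does not reach only later rows make up. A row lasts 1/10 s, in which the tool goes at most 50 mm and 8.59 degrees, less where a joint would pass 70% of its speed; a pose out of reach is approached as far as the arm can. A call with a gripper value outside its range is refused whole. "fingers" is the opening, from -1 (shut) to 1 (fully open), set as the call begins (left out, the last holds). The fingers move at their own pace and stop on an object; "newtons" is the grip in N (left out, the last holds). Time passes only in rows, so rows that repeat a pose let the fingers close. It gives the time, the measured TCP pose, the force and the opening at its end, in the units of the state.
- bot.read_state(): the state, without advancing time (a new reading comes with each control period).
- vision.capture(name): name is "scene" or "top"; returns a dict with "img" (420x560x3 uint8, red, green, blue), "camera_matrix" (3x3 intrinsics, pixels), "rvec" (rotation vector, rad) and "tvec" (3), from world to camera coordinates, as OpenCV has them. Camera axes: x right, y down, z forward; pixel columns grow to the right and rows downward; lengths in m; the calibration is good to about 2 mm. A picture is of the moment at which its call begins. There is no depth.
- bot.hand_in(): hands the job in, once; it reports no verdict.
Trained networks look in a picture, given as the dict that the camera call returned (one of the last four; its "shot" number tells which), for a name from the list of things; names that differ only in an ending like _2 or _b are one class to them, and where a whole thing is asked for, a point or a joint stands for the part that bears it (a point fixed in the world has none). Each returns a list of dicts, best first, with "confidence" (0 to 1); they miss things now and then, are a little off and sometimes report something else, mostly with a low value. They report only what shows in the picture. A call takes as long as a camera call. They do not tell look-alikes from the thing itself.
- spotter.trace(target, picture): "mask" (420x560 bool, what is visible of it) and "location" ([row, column] in pixels, amid what is visible of it).
The state is a dict: "time_s": time; "qpos": joint angles; "dq": joint speeds; "joint_torque": joint torques, N m; "ee_pos": TCP position; "ee_rot": TCP orientation; "wrist_force": force on the tool from outside, world axes, zero at the start; "moment": the same for the moment, N m; "grip_width": finger opening in m.
Only numpy, scipy, OpenCV 4.12 (cv2) and the standard library are available. Lean on these libraries where they do the work, as an engineer would, in place of code of your own. Each camera call takes 0.05 s, during which the arm holds its last target.

## Working session

There is one attempt and no reset: what is moved stays moved. The work goes in short steps, Python scripts to look and compute and a tool call to move; the robot and the scene stay as the last step left them, time stands still between calls to the robot, and variables do not carry over. Pictures are saved under pics/ and viewed, and the job is handed in when it is done.

Besides the shell and the picture viewer there is one more tool, called after "Request:" as name(argument=value, ...), one argument or row to a line, values as JSON. carry_out: Moves the arm, as the interface text tells. Its arguments: {"type":"object","properties":{"commands":{"type":"array","items":{"type":"array"}},"fingers":{"type":"number"},"newtons":{"type":"number"}},"required":["commands"]}

```bash
mkdir -p pics; cat > h.py <<'E'
import numpy as np, cv2
from plant import bot, vision, spotter
def save(p,n,s=1): cv2.imwrite('pics/'+n, cv2.resize(cv2.cvtColor(p['img'],cv2.COLOR_RGB2BGR),None,fx=s,fy=s,interpolation=cv2.INTER_CUBIC))
def ray(p,rc,z):
    K=np.array(p['camera_matrix']);R,_=cv2.Rodrigues(np.array(p['rvec'],float));t=np.array(p['tvec'],float).ravel()
    d=R.T@np.linalg.inv(K)@np.array([rc[1],rc[0],1.]);c=-R.T@t
    return c+d*(z-c[2])/d[2]
def proj(p,X):
    q,_=cv2.projectPoints(np.array(X,float).reshape(-1,1,3),np.array(p['rvec'],float),np.array(p['tvec'],float),np.array(p['camera_matrix']),None);return q.reshape(-1,2)
E
python3 - <<'E'
from h import *
import pickle
P={n:vision.capture(n) for n in('scene','top')}
for n,p in P.items():
    save(p,n+'0.png',1.4)
    for t,z in(('extractor_switch_top',.057),('lightpad_switch_top',.024),('pen_switch_top',.076),('extractor',.045),('lightpad',.012),('pendock',.04)):
        for d in spotter.trace(t,p)[:4]: print(n,t,round(d['confidence'],2),np.round(d['location'],1),d['mask'].sum(),ray(p,d['location'],z).round(4))
s=bot.read_state();print({k:np.round(v,3).tolist() for k,v in s.items()})
pickle.dump(P,open('P.pkl','wb'))
E
```

```text
scene lightpad_switch_top 0.53 [260.9 164.2] 56 [ 0.4164 -0.3125  0.024 ]
scene lightpad_switch_top 0.49 [242.8 291.9] 1347 [ 0.5756 -0.0187  0.024 ]
scene lightpad_switch_top 0.17 [283.5 186.4] 530 [ 0.5189 -0.3065  0.024 ]
scene pen_switch_top 0.61 [223.2 286.6] 41 [ 0.5508 -0.0165  0.076 ]
scene extractor 0.94 [183.3 358.1] 1706 [0.5232 0.2956 0.045 ]
scene extractor 0.81 [143.5 314.1] 1101 [0.261  0.3541 0.045 ]
scene lightpad 0.69 [281.2 173.9] 3550 [ 0.4824 -0.3227  0.012 ]
scene lightpad 0.36 [288.6 274.7] 247 [ 0.6604 -0.1462  0.012 ]
scene pendock 0.88 [242.5 292.4] 1418 [ 0.588  -0.0278  0.04  ]
top lightpad_switch_top 0.53 [233.9 400.1] 39 [ 0.4045 -0.3171  0.024 ]
top extractor 0.88 [201.4 185.2] 2269 [0.5064 0.3197 0.045 ]
top extractor 0.74 [301.5 154.5] 2377 [0.2165 0.4052 0.045 ]
top lightpad 0.92 [211.4 396.5] 3054 [ 0.4733 -0.3119  0.012 ]
top lightpad 0.59 [197.2 394. ] 450 [ 0.5166 -0.3059  0.012 ]
top pendock 0.78 [181.  297.9] 1179 [ 0.5647 -0.0139  0.04  ]
top pendock 0.52 [129.2 361.3] 558 [ 0.7209 -0.2077  0.04  ]
{'time_s': 0.7, 'qpos': [1.097, 0.333, 0.04, 1.465, -0.013, 1.343, -0.058], 'dq': [-0.001, 0.001, -0.0, -0.0, 0.002, 0.001, -0.002], 'joint_torque': [-0.001, -65.593, 1.332, -40.399, -0.06, 0.035, -0.0], 'ee_pos': [0.238, -0.605, 0.223], 'ee_rot': [[0.366, -0.931, -0.0], [-0.931, -0.366, -0.0], [-0.0, 0.0, -1.0]], 'wrist_force': [0.059, 0.036, 0.003], 'moment': [0.021, 0.007, 0.019], 'grip_width': 0.087}
```

View pics/scene0.png

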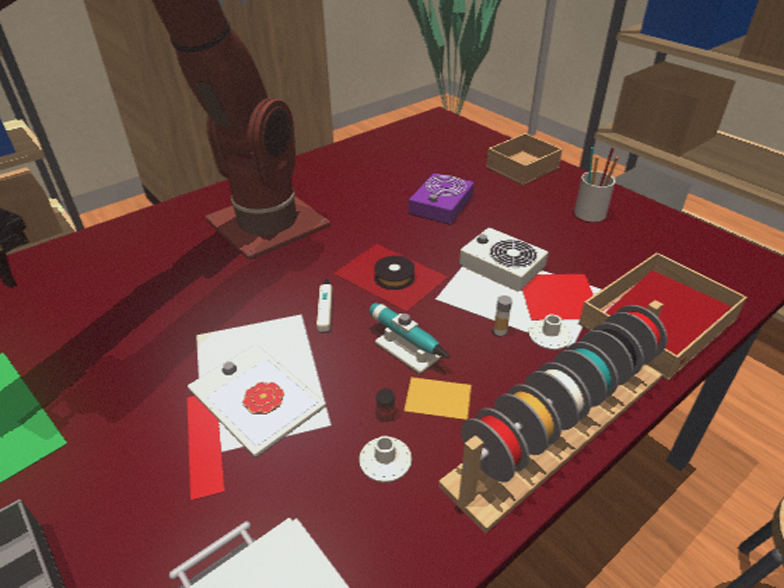

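View pics/top0.png

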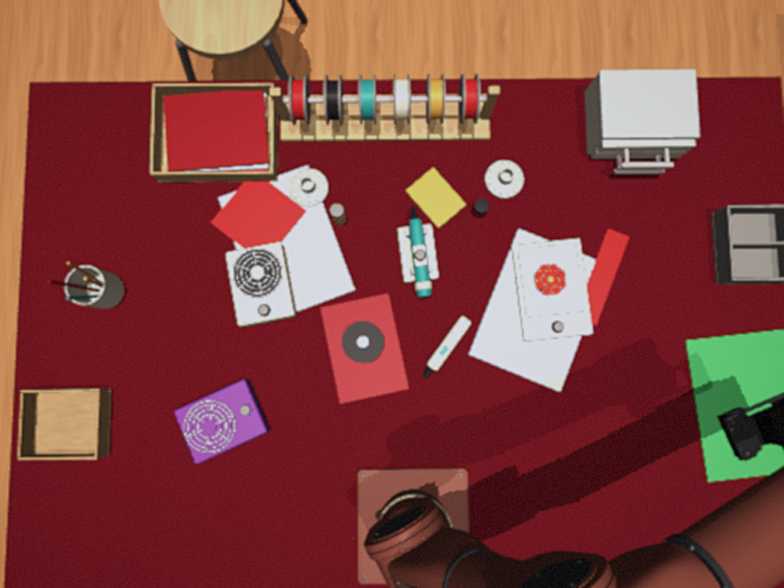

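The top view shows the buttons at about (264,310), (558,326) and (419,255) on the enlarged picture. In the scene view they are at about (482,239), (229,368) and (404,320). I'll zoom in to refine these.

```bash
python3 - <<'E'
import numpy as np,cv2,pickle
P=pickle.load(open('P.pkl','rb'))
C={'top':[(264,310),(558,326),(419,255)],'scene':[(482,239),(229,368),(404,320)]}
rows=[]
for n in('top','scene'):
    r=[]
    for u,v in C[n]:
        u=round(u/1.4);v=round(v/1.4)
        c=P[n]['img'][v-11:v+12,u-11:u+12]
        print(n,u-11,v-11)
        r.append(cv2.resize(c,None,fx=11,fy=11,interpolation=cv2.INTER_NEAREST))
    rows.append(np.hstack(r))
cv2.imwrite('pics/z.png',cv2.cvtColor(np.vstack(rows),cv2.COLOR_RGB2BGR))
E
```

```text
top 178 210
top 388 222
top 288 171
scene 333 160
scene 153 252
scene 278 218
```

View pics/z.png

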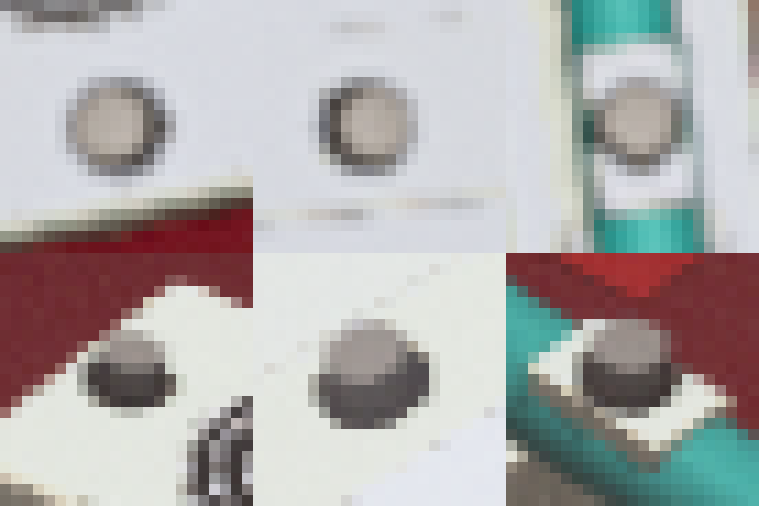

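```bash
python3 - <<'E'
from h import *
import pickle
P=pickle.load(open('P.pkl','rb'))
for n,c in {'top':[(187.7,220.5),(398.2,232.6),(299.7,181.2)],'scene':[(344.5,168.4),(163.3,260.1),(289,226)]}.items():
    for (u,v),z in zip(c,(.057,.024,.076)): print(n,ray(P[n],(v,u),z).round(4))
for t,r,c in(('glue',213/1.4,337/1.4),):print(ray(P['top'],(r,c),.084))
E
```

```text
top [0.4488 0.3095 0.057 ]
top [ 0.4085 -0.3116  0.024 ]
top [ 0.558  -0.0176  0.076 ]
scene [0.4508 0.3091 0.057 ]
scene [ 0.4123 -0.313   0.024 ]
scene [ 0.5633 -0.0188  0.076 ]
[0.64379811 0.15260723 0.084     ]
```

Request:
carry_out(
  commands=[
    [[2.5,4,0],0],
    [[5,8,0],0],
    [[7.5,12,0],0],
    [[10,16,0],0],
    [[12.5,20,0],0],
  ],
  fingers=-1,
  newtons=10,
)

```text
time_s: 1.2
ee_pos: [0.3637, -0.4032, 0.2228]
ee_rot: [[0.366, -0.931, 0.0], [-0.931, -0.366, -0.001], [0.001, -0.0, -1.0]]
wrist_force: [0.2, 0.4, 0.1]
grip_width: 0.055
```

Request:
carry_out(
  commands=[
    [[3,4,0],0],
    [[5.5,8,0],0],
    [[8,12,0],0],
    [[10,16,0],0],
    [[12,20,0],0],
  ],
)

```text
time_s: 1.7
ee_pos: [0.4836, -0.2031, 0.2229]
ee_rot: [[0.366, -0.931, 0.001], [-0.931, -0.366, -0.0], [0.001, -0.0, -1.0]]
wrist_force: [1.0, -0.5, -0.1]
grip_width: 0.0149
```

Request:
carry_out(
  commands=[
    [[1,4,0],0],
    [[1,8,0],0],
    [[1,12,0],0],
    [[1,16,0],0],
    [[1,20,0],0],
  ],
)

```text
time_s: 2.2
ee_pos: [0.4927, -0.0033, 0.2228]
ee_rot: [[0.366, -0.931, 0.001], [-0.931, -0.366, -0.0], [0.0, -0.0, -1.0]]
wrist_force: [0.9, -0.7, -0.5]
grip_width: 0.0006
```

Request:
carry_out(
  commands=[
    [[0,4,0],0],
    [[-1,8,0],0],
    [[-2,12,0],0],
    [[-3,16,0],0],
    [[-3,20,0],0],
  ],
)

```text
time_s: 2.7
ee_pos: [0.4618, 0.1968, 0.223]
ee_rot: [[0.366, -0.93, 0.001], [-0.93, -0.366, -0.001], [0.001, -0.001, -1.0]]
wrist_force: [1.1, 0.2, 0.3]
grip_width: 0.0004
```

Request:
carry_out(
  commands=[
    [[0,4,0],0],
    [[-0.5,7.5,-3],0],
    [[-1.2,10,-7],0],
    [[-1.2,11.2,-11],0],
    [[-1.2,11.2,-14],0],
  ],
)

```text
time_s: 3.2
ee_pos: [0.4494, 0.309, 0.0804]
ee_rot: [[0.369, -0.929, -0.001], [-0.929, -0.369, 0.001], [-0.001, 0.001, -1.0]]
wrist_force: [0.8, -1.3, -0.1]
grip_width: 0.0004
```

Request:
carry_out(
  commands=[
    [[0,0,0],0],
    [[0,0,0],0],
  ],
)

```text
time_s: 3.4
ee_pos: [0.4511, 0.3071, 0.0832]
ee_rot: [[0.366, -0.931, -0.0], [-0.931, -0.366, -0.0], [-0.0, 0.0, -1.0]]
wrist_force: [0.7, 0.4, -0.6]
grip_width: 0.0002
```

```bash
python3 - <<'E'
from h import *
for n in('top','scene'):
    p=vision.capture(n); e=bot.read_state()['ee_pos']; q=proj(p,e)[0];print(n,e,q)
    im=p['img'];u,v=q.astype(int);c=im[v-40:v+40,u-40:u+40]
    cv2.imwrite(f'pics/a_{n}.png',cv2.cvtColor(cv2.resize(c,None,fx=6,fy=6,interpolation=cv2.INTER_CUBIC),cv2.COLOR_RGB2BGR))
E
python3 -c "
import cv2,numpy as np
cv2.imwrite('pics/a.png',cv2.resize(np.hstack([cv2.imread('pics/a_top.png'),cv2.imread('pics/a_scene.png')]),(800,400)))"
```

```text
top [0.45182269 0.30747582 0.08418219] [186.59292338 218.64289835]
scene [0.45219911 0.30758371 0.08463089] [345.28894657 161.44813288]
```

View pics/a.png

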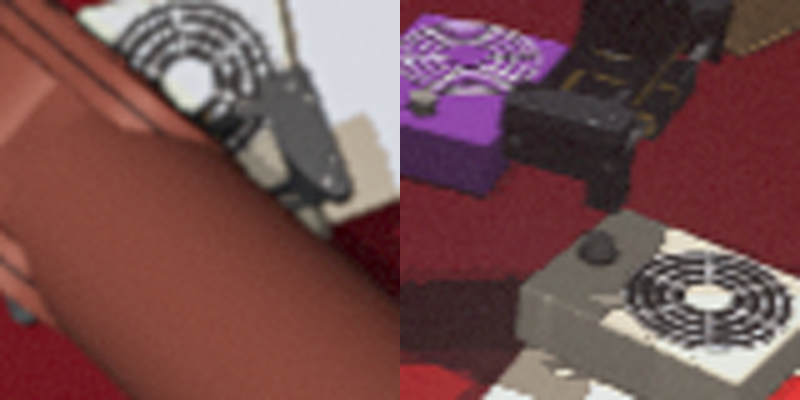

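Request:
carry_out(
  commands=[
    [[-0.1,0.1,-0.8],0],
    [[-0.1,0.1,-1.6],0],
    [[-0.1,0.1,-2.0],0],
    [[-0.1,0.1,-2.2],0],
    [[-0.1,0.1,-2.2],0],
  ],
)

```text
time_s: 4.0
ee_pos: [0.4498, 0.308, 0.0602]
ee_rot: [[0.366, -0.931, -0.001], [-0.931, -0.366, -0.0], [-0.0, 0.001, -1.0]]
wrist_force: [-0.1, -0.2, 0.2]
grip_width: 0.0006
```

Request:
carry_out(
  commands=[
    [[0,0,-0.1],0],
    [[0,0,-0.2],0],
    [[0,0,-0.3],0],
    [[0,0,-0.4],0],
    [[0,0,-0.5],0],
  ],
)

```text
time_s: 4.5
ee_pos: [0.45, 0.3082, 0.0557]
ee_rot: [[0.366, -0.931, 0.0], [-0.931, -0.366, 0.0], [0.0, -0.0, -1.0]]
wrist_force: [-1.4, -0.5, 3.4]
grip_width: 0.0003
```

Contact came at the expected height, with 3.4 N. I'll keep pressing.

Request:
carry_out(
  commands=[
    [[0,0,-0.1],0],
    [[0,0,-0.2],0],
    [[0,0,-0.3],0],
    [[0,0,-0.4],0],
    [[0,0,-0.5],0],
  ],
)

```text
time_s: 5.0
ee_pos: [0.45, 0.3082, 0.0505]
ee_rot: [[0.366, -0.931, 0.0], [-0.931, -0.366, 0.0], [-0.0, -0.0, -1.0]]
wrist_force: [-0.4, -0.7, 5.1]
grip_width: 0.0004
```

Request:
carry_out(
  commands=[
    [[0,0,-0.1],0],
    [[0,0,-0.2],0],
    [[0,0,-0.25],0],
    [[0,0,-0.3],0],
    [[0,0,-0.3],0],
  ],
)

```text
time_s: 5.5
ee_pos: [0.45, 0.3082, 0.0475]
ee_rot: [[0.366, -0.931, 0.0], [-0.931, -0.366, 0.0], [-0.0, -0.0, -1.0]]
wrist_force: [-0.2, -0.0, 3.3]
grip_width: 0.0003
```

Request:
carry_out(
  commands=[
    [[0,0,-0.05],0],
    [[0,0,-0.1],0],
    [[0,0,-0.1],0],
  ],
)

```text
time_s: 5.8
ee_pos: [0.4501, 0.3083, 0.0474]
ee_rot: [[0.366, -0.931, 0.001], [-0.931, -0.366, -0.0], [0.0, -0.0, -1.0]]
wrist_force: [-3.2, -4.0, 14.8]
grip_width: 0.0003
```

Request:
carry_out(
  commands=[
    [[0,0,1],0],
    [[0,0,4],0],
    [[0,0,8],0],
    [[0,-2,12],0],
    [[1,-6,13],0],
  ],
)

```text
time_s: 6.3
ee_pos: [0.4599, 0.2522, 0.181]
ee_rot: [[0.372, -0.928, 0.005], [-0.928, -0.372, 0.004], [-0.002, -0.006, -1.0]]
wrist_force: [1.4, -0.4, 0.1]
grip_width: 0.0006
```

Request:
carry_out(
  commands=[
    [[1,-4,0],0],
    [[2,-8,0],0],
    [[3,-12,0],0],
    [[3,-16,0],0],
    [[3,-20,0],0],
  ],
)

```text
time_s: 6.8
ee_pos: [0.4897, 0.0465, 0.1766]
ee_rot: [[0.366, -0.931, -0.0], [-0.931, -0.366, 0.0], [-0.0, -0.0, -1.0]]
wrist_force: [0.2, -0.3, 0.5]
grip_width: 0.0002
```

Request:
carry_out(
  commands=[
    [[0,-4,0],0],
    [[-0.5,-8,0],0],
    [[-1,-12,0],0],
    [[-2,-16,0],0],
    [[-3,-20,0],0],
  ],
)

```text
time_s: 7.3
ee_pos: [0.4593, -0.1533, 0.1766]
ee_rot: [[0.366, -0.931, 0.0], [-0.931, -0.366, 0.0], [-0.0, -0.0, -1.0]]
wrist_force: [0.8, 0.3, 0.3]
grip_width: 0.0006
```

```bash
python3 - <<'E'
from h import *
p=vision.capture('scene');save(p,'b.png',1.4);q=vision.capture('top');save(q,'b_top.png',1.4);print(bot.read_state()['ee_pos'])
def crop(p,u,v):return cv2.resize(p['img'][v-15:v+16,u-15:u+16],None,fx=12,fy=12,interpolation=cv2.INTER_NEAREST)
cv2.imwrite('pics/b2.png',cv2.cvtColor(np.hstack([crop(p,344,171),crop(q,188,220)]),cv2.COLOR_RGB2BGR))
E
```

```text
[ 0.45787902 -0.1576344   0.17628385]
```

View pics/b2.png

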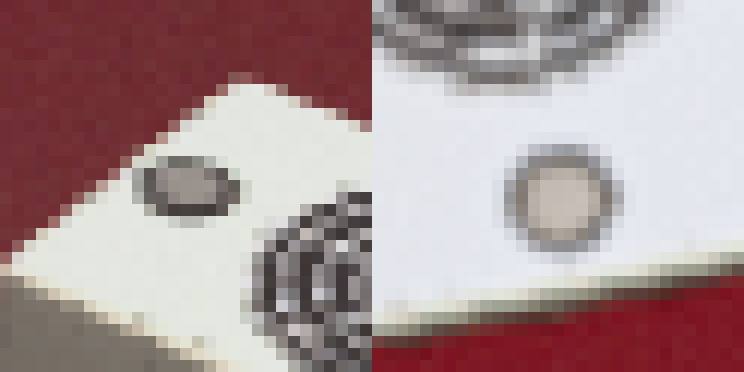

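View pics/b.png

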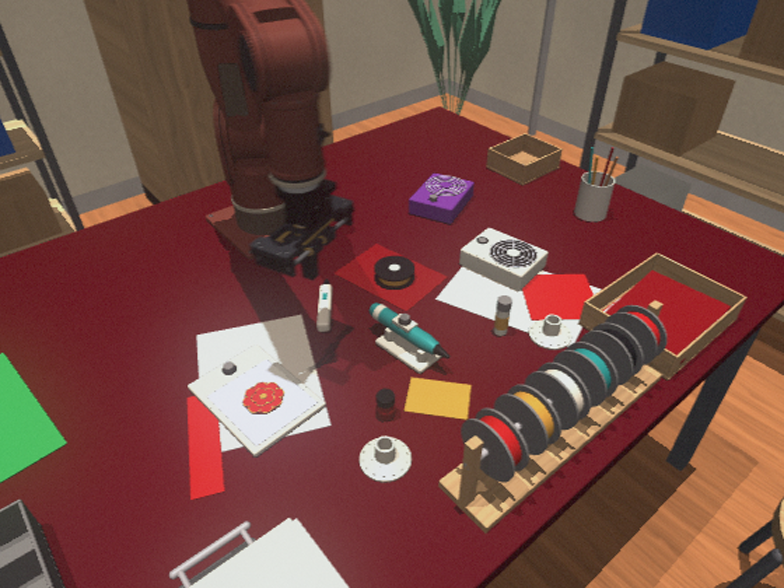

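The scene view at about (344,171) and the top view at about (188,220) both show the extractor button nearly flush in its ring. The box hasn't moved. Next is the light pad.

Request:
carry_out(
  commands=[
    [[-1.2,-4,0],0],
    [[-2.5,-8,-2],0],
    [[-4,-12,-5],0],
    [[-5,-15,-8],0],
    [[-5,-16,-11],0],
  ],
)

```text
time_s: 7.9
ee_pos: [0.4078, -0.3153, 0.0654]
ee_rot: [[0.362, -0.932, -0.001], [-0.932, -0.362, -0.001], [0.001, 0.001, -1.0]]
wrist_force: [-0.3, 0.2, 0.4]
grip_width: 0.0005
```

Request:
carry_out(
  commands=[
    [[0,0,-1],0],
    [[0,0,-2],0],
    [[0,0,-2.5],0],
    [[0,0,-2.5],0],
    [[0,0,-2.5],0],
  ],
)

```text
time_s: 8.4
ee_pos: [0.4109, -0.3115, 0.0426]
ee_rot: [[0.367, -0.93, 0.001], [-0.93, -0.367, -0.001], [0.001, -0.001, -1.0]]
wrist_force: [0.2, 0.3, 0.5]
grip_width: 0.0002
```

```bash
python3 - <<'E'
from h import *
p=vision.capture('scene');e=bot.read_state()['ee_pos'];u,v=proj(p,e)[0].round().astype(int);print(e,u,v)
c=p['img'][v-25:v+25,u-25:u+25]
cv2.imwrite('pics/c.png',cv2.cvtColor(cv2.resize(c,None,fx=11,fy=11,interpolation=cv2.INTER_CUBIC),cv2.COLOR_RGB2BGR))
E
```

```text
[ 0.4107979  -0.31174865  0.04261845] 162 254
```

View pics/c.png

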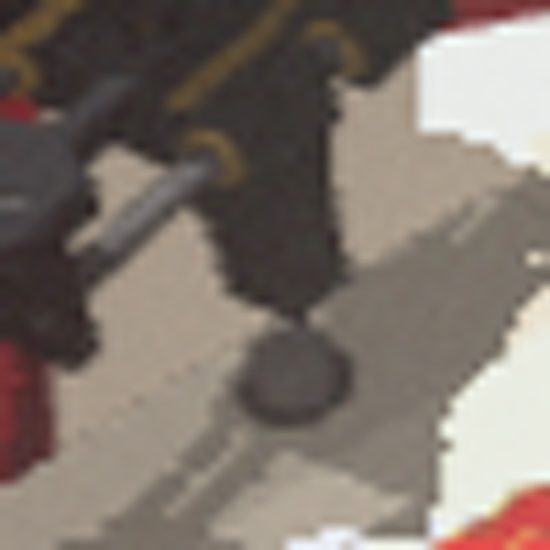

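The fingertip at about (290,300) on the crop sits right above the button at about (296,360). I'll go down.

Request:
carry_out(
  commands=[
    [[0,0,-0.6],0],
    [[0,0,-1.1],0],
    [[0,0,-1.5],0],
    [[0,0,-1.6],0],
    [[0,0,-1.6],0],
  ],
)

```text
time_s: 8.95
ee_pos: [0.4097, -0.3118, 0.0252]
ee_rot: [[0.366, -0.931, -0.0], [-0.931, -0.366, 0.0], [-0.001, 0.0, -1.0]]
wrist_force: [-0.4, -0.8, 0.7]
grip_width: 0.0005
```

Request:
carry_out(
  commands=[
    [[0,0,-0.1],0],
    [[0,0,-0.2],0],
    [[0,0,-0.3],0],
    [[0,0,-0.4],0],
    [[0,0,-0.5],0],
  ],
)

```text
time_s: 9.45
ee_pos: [0.4101, -0.312, 0.0207]
ee_rot: [[0.366, -0.931, 0.0], [-0.931, -0.366, -0.0], [0.0, -0.0, -1.0]]
wrist_force: [-1.1, 0.4, 4.6]
grip_width: 0.0003
```

Request:
carry_out(
  commands=[
    [[0,0,-0.1],0],
    [[0,0,-0.2],0],
    [[0,0,-0.3],0],
    [[0,0,-0.4],0],
    [[0,0,-0.5],0],
  ],
)

```text
time_s: 9.95
ee_pos: [0.4101, -0.312, 0.0156]
ee_rot: [[0.366, -0.931, 0.0], [-0.931, -0.366, -0.0], [0.0, -0.0, -1.0]]
wrist_force: [-0.4, -0.4, 4.1]
grip_width: 0.0003
```

Request:
carry_out(
  commands=[
    [[0,0,-0.05],0],
    [[0,0,-0.1],0],
    [[0,0,-0.15],0],
  ],
)

```text
time_s: 10.25
ee_pos: [0.4101, -0.312, 0.0144]
ee_rot: [[0.366, -0.931, 0.0], [-0.931, -0.366, -0.0], [0.0, -0.0, -1.0]]
wrist_force: [-2.8, 2.1, 13.7]
grip_width: 0.0006
```

Request:
carry_out(
  commands=[
    [[0,0,1],0],
    [[0,0,4],0],
    [[0,0,8],0],
    [[0,0,12],0],
    [[1,2,15],0],
  ],
)

```text
time_s: 10.75
ee_pos: [0.4189, -0.2942, 0.1666]
ee_rot: [[0.362, -0.932, 0.001], [-0.932, -0.362, -0.002], [0.002, -0.0, -1.0]]
wrist_force: [0.1, -0.6, -0.7]
grip_width: 0.0004
```

Request:
carry_out(
  commands=[
    [[1,4,0],0],
    [[2.5,8,0],0],
    [[4,12,0],0],
    [[6,15,0],0],
    [[8,18,0],0],
  ],
)

```text
time_s: 11.25
ee_pos: [0.5002, -0.1102, 0.1644]
ee_rot: [[0.366, -0.93, 0.0], [-0.93, -0.366, -0.0], [0.0, 0.0, -1.0]]
wrist_force: [0.6, -1.0, 0.2]
grip_width: 0.0004
```

```bash
python3 - <<'E'
from h import *
p=vision.capture('scene');q=vision.capture('top');print(bot.read_state()['ee_pos'])
def crop(p,u,v):return cv2.resize(p['img'][v-15:v+16,u-15:u+16],None,fx=12,fy=12,interpolation=cv2.INTER_NEAREST)
cv2.imwrite('pics/d.png',cv2.cvtColor(np.hstack([crop(p,164,262),crop(p,289,228)]),cv2.COLOR_RGB2BGR))
E
```

```text
[ 0.50185925 -0.10663424  0.16436512]
```

View pics/d.png

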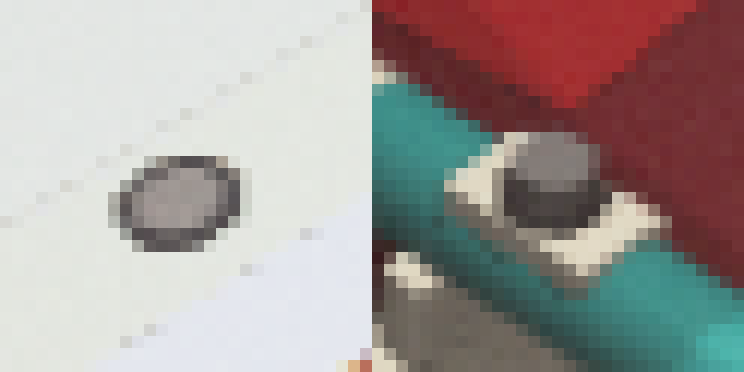

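The light pad button shows nearly flush in its ring on the left crop, and the pen button is still up. Now to the pen.

Request:
carry_out(
  commands=[
    [[2,3,0],0],
    [[4,6.2,-1],0],
    [[6.1,9.4,-3],0],
    [[6.1,9.4,-5.5],0],
    [[6.1,9.4,-6.8],0],
  ],
)

```text
time_s: 11.85
ee_pos: [0.5597, -0.0174, 0.0939]
ee_rot: [[0.368, -0.93, -0.003], [-0.93, -0.368, 0.0], [-0.001, 0.003, -1.0]]
wrist_force: [-0.5, -0.7, -0.1]
grip_width: 0.0006
```

Request:
carry_out(
  commands=[
    [[0,0,0],0],
    [[0,0,0],0],
  ],
)

```text
time_s: 12.05
ee_pos: [0.5608, -0.0192, 0.0966]
ee_rot: [[0.364, -0.931, -0.0], [-0.931, -0.364, -0.001], [0.0, 0.0, -1.0]]
wrist_force: [0.5, -0.2, 0.3]
grip_width: 0.0004
```

```bash
python3 - <<'E'
from h import *
r=[]
for n in('scene','top'):
    p=vision.capture(n);e=bot.read_state()['ee_pos'];u,v=proj(p,e)[0].round().astype(int);print(e,u,v, proj(p,[.561,-.018,.076]))
    r.append(cv2.resize(p['img'][v-25:v+25,u-25:u+25],None,fx=8,fy=8,interpolation=cv2.INTER_CUBIC))
cv2.imwrite('pics/e.png',cv2.cvtColor(np.hstack(r),cv2.COLOR_RGB2BGR))
E
```

```text
[ 0.56124609 -0.01902308  0.09714452] 288 220 [[288.6750691  225.41491106]]
[ 0.56146837 -0.01887287  0.09736658] 300 179 [[299.8100923  180.18615745]]
```

View pics/e.png

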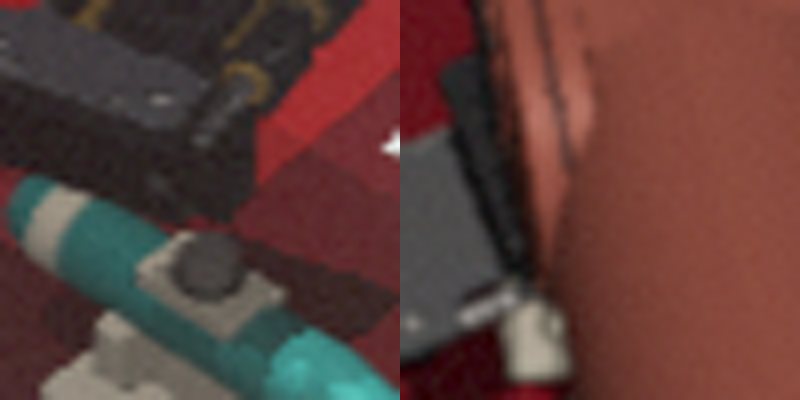

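The fingertip is over the pen button at about (210,252) on the crop. I'll press it.

Request:
carry_out(
  commands=[
    [[0,0,-0.6],0],
    [[0,0,-1.2],0],
    [[0,0,-1.7],0],
    [[0,0,-1.8],0],
    [[0,0,-1.8],0],
  ],
)

```text
time_s: 12.65
ee_pos: [0.5607, -0.0178, 0.0777]
ee_rot: [[0.366, -0.931, -0.001], [-0.931, -0.366, 0.0], [-0.0, 0.001, -1.0]]
wrist_force: [0.2, 0.5, 0.3]
grip_width: 0.0004
```

Request:
carry_out(
  commands=[
    [[0,0,-0.1],0],
    [[0,0,-0.2],0],
    [[0,0,-0.3],0],
    [[0,0,-0.4],0],
    [[0,0,-0.5],0],
  ],
)

```text
time_s: 13.15
ee_pos: [0.5611, -0.0178, 0.0733]
ee_rot: [[0.366, -0.931, 0.0], [-0.931, -0.366, -0.0], [0.0, -0.0, -1.0]]
wrist_force: [-0.7, 0.3, 3.5]
grip_width: 0.0002
```

Request:
carry_out(
  commands=[
    [[0,0,-0.1],0],
    [[0,0,-0.2],0],
    [[0,0,-0.3],0],
    [[0,0,-0.4],0],
    [[0,0,-0.5],0],
  ],
)

```text
time_s: 13.65
ee_pos: [0.5611, -0.0178, 0.0681]
ee_rot: [[0.366, -0.931, 0.0], [-0.931, -0.366, 0.0], [0.0, -0.0, -1.0]]
wrist_force: [-0.5, -0.2, 4.9]
grip_width: 0.0003
```

Request:
carry_out(
  commands=[
    [[0,0,-0.05],0],
    [[0,0,-0.1],0],
    [[0,0,-0.15],0],
    [[0,0,-0.18],0],
  ],
)

```text
time_s: 14.05
ee_pos: [0.5611, -0.0178, 0.0664]
ee_rot: [[0.366, -0.931, 0.0], [-0.931, -0.366, 0.0], [0.0, -0.0, -1.0]]
wrist_force: [-1.3, 0.6, 8.5]
grip_width: 0.0006
```

Request:
carry_out(
  commands=[
    [[0,0,1],0],
    [[0,0,4],0],
    [[0,0,8],0],
    [[0,0,12],0],
    [[0,0,14],0],
  ],
)

```text
time_s: 14.55
ee_pos: [0.5619, -0.0177, 0.2101]
ee_rot: [[0.366, -0.931, 0.004], [-0.931, -0.366, -0.0], [0.002, -0.003, -1.0]]
wrist_force: [0.8, 0.8, -0.9]
grip_width: 0.0003
```

Request:
carry_out(
  commands=[
    [[-2,-4,1],0],
    [[-4,-8,2],0],
    [[-6,-12,2],0],
    [[-7,-16,2],0],
    [[-8,-20,2],0],
  ],
)

```text
time_s: 15.05
ee_pos: [0.4798, -0.2194, 0.2268]
ee_rot: [[0.366, -0.931, 0.0], [-0.931, -0.366, -0.0], [0.0, -0.0, -1.0]]
wrist_force: [1.3, 0.7, 0.2]
grip_width: 0.0004
```

Request:
carry_out(
  commands=[
    [[-1,-4,0],0],
    [[-3,-8,0],0],
    [[-5,-12,0],0],
    [[-6,-15,0],0],
    [[-6,-15,0],0],
  ],
)

```text
time_s: 15.55
ee_pos: [0.4175, -0.3726, 0.2259]
ee_rot: [[0.359, -0.933, -0.002], [-0.933, -0.359, -0.001], [0.0, 0.002, -1.0]]
wrist_force: [-0.0, 0.4, -0.7]
grip_width: 0.0005
```

```bash
python3 - <<'E'
from h import *
import pickle
P=pickle.load(open('P.pkl','rb'))
p=vision.capture('scene');q=vision.capture('top');s=bot.read_state();print(s['ee_pos'],s['wrist_force'],s['time_s'])
save(p,'f.png',1.4);save(q,'f_top.png',1.4)
def crop(p,u,v):return cv2.resize(p['img'][v-15:v+16,u-15:u+16],None,fx=8,fy=8,interpolation=cv2.INTER_NEAREST)
cs=((344,170),(164,262),(289,228));ct=((188,220),(398,232),(300,181))
rows=[np.hstack([crop(p,*c) for c in cs]),np.hstack([crop(q,*c) for c in ct])]
cv2.imwrite('pics/g.png',cv2.cvtColor(np.vstack(rows),cv2.COLOR_RGB2BGR))
d=cv2.absdiff(P['top']['img'],q['img']);cv2.imwrite('pics/diff.png',np.clip(d.max(2)*2.,0,255).astype(np.uint8))
E
```

```text
[ 0.42046273 -0.3680834   0.22609295] [ 0.30059487  0.82528507 -0.13039147] 15.65
```

View pics/g.png

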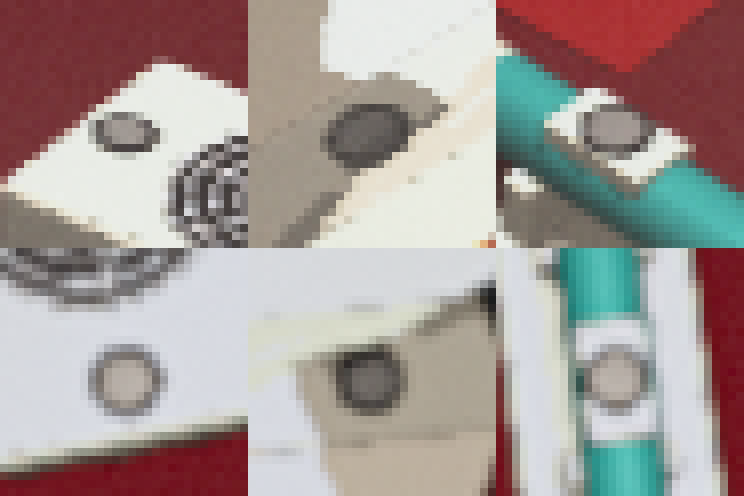

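View pics/f.png

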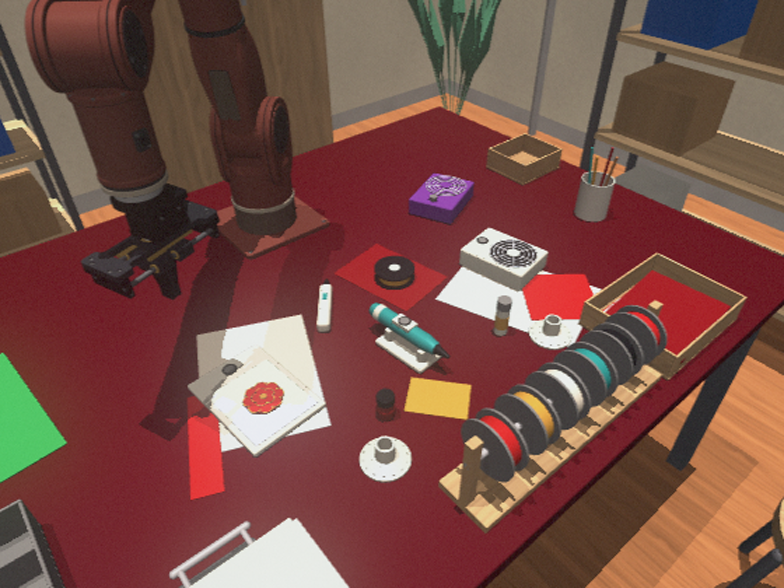

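View pics/diff.png

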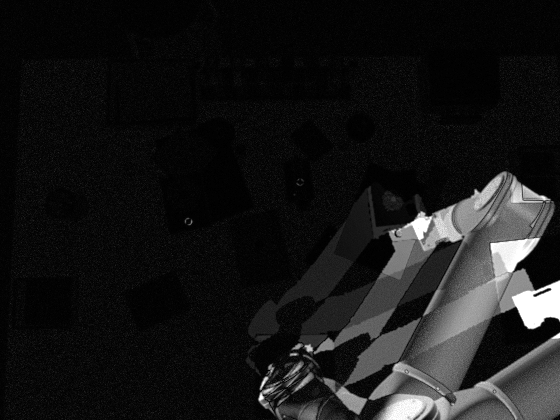

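All three buttons are nearly flush in their rings. The difference picture shows nothing moved apart from the buttons, the arm and its shadow, and the hand is at z = 0.226 m. I'll hand in.

```bash
python3 -c "
from plant import bot
print(bot.hand_in())"
```

```text
the job is handed in; nothing more can be done
None
```

I pressed the three switch buttons in the order asked: fume extractor, light pad, then the 3D pen. Each went in until it stopped, and I handed the job in at about 15.7 s.

- **Pressing:** I used the tips of the shut fingers and went down in small steps. The buttons stopped at 47.4, 14.4 and 66.4 mm above the table, each about 10 mm below its off height. The highest readings after each step were about 15, 14 and 8.5 N.
- **Buttons in:** The last pictures from both cameras show all three nearly flush in their rings. The light pad button was in the arm's shadow by then, but an earlier unshadowed view showed it in as well.
- **Nothing else moved:** Comparing the overhead picture before and after shows only the pressed buttons, the arm and its shadows. Part of the light pad lay under the arm or its shadow in that comparison, but it sits in the same place in the scene view.
- **Hand clear:** The hand ended 22 cm above the table, with wrist force close to zero.

The two cameras differed by about 5 mm on where the pen button was and 4 mm on the light pad. I aimed between the two and checked each fingertip from the scene camera before pressing. No check failed.

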